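# Re-arm the laser cutter with its key

## Task

Re-arm the laser cutter: take the blue-headed key out of the plywood key stand and push it fully home in the key switch on the machine's front control strip; its pins are sticky, so wiggle the key past them rather than forcing it. Then turn it clockwise a quarter turn to the stop; the switch springs back, so finish with the key still gripped and held there, turned against the spring. Do not press the red emergency stop, and leave the other keys and the things on the desk where they are.

Things in the scene. Friction and masses are not known exactly. Their poses are not given: they have to be found in the camera images.
- blue_key_head (a point): centre of the blue plastic head of the loose key to use (35 g), which starts upright, blade down, in one of the three slots of the stand. Key axes: z up, away from the blade; x through the head's thickness; y across its width. Head 12 mm thick (x), 30 wide (y), 34 high (17 above and below this point). The key is reversible: it works either way round.
- blue_key_shoulder (a point): underside of the key's round black collar (15 mm across, 8 high, under the head), 25 mm below the head's centre. Below it: an 8 mm round neck 4.5 mm across, then a steel blade 4.5 mm thick (x), 13 wide (y), 18.5 long, the last 4.5 mm tapering to 2.6 by 8; the tip is 26.5 mm below this point. The key comes straight up out of the stand, clear after 27 mm.
- keyway (a point): centre of the keyhole in the face of the key switch; axes of the machine: z up, x from the robot's side to the machine's back, y to its left. An upright slot 6.3 mm wide (x), 16.6 long (y), countersunk 2 mm all round: the key enters with its x along this x or opposite. Home: its shoulder on the face, head centre 25 mm above this point. It turns only when home (within 2 mm); turned, it cannot be drawn out.
- switch_panel (a point): foot of the key switch, on the grey control strip along the front of the white laser cutter (460 mm wide, 360 deep, 165 high, orange window), on the strip's right as the robot sees it. Steel bezel with a blue ring, 34 mm across, brass face 15 mm above the panel, 180 above the desk. Nothing within 50 mm stands higher than the face.
- key_switch (a joint): turn of the switch core (rad): 0 at rest, grows clockwise seen from above, stop at 1.57. A spring returns it (0.02 N m at rest, 0.06 at the stop). The key must turn 0.1 to 0.25 rad more than the core because of play. Turn it about the keyhole's centre.
- key_stand: fixed plywood block, 46 mm (x) by 200 (y) by 36 high, origin under its centre; three slots 60 mm apart along its y, each with one key upright, shoulder on the block's top, broad head along the block's y. Which key is in which slot varies.
- yellow_key_head (a point): centre of the head of a like key with a yellow head in the stand; leave it
- red_key_head (a point): centre of the head of a like key with a red head in the stand; leave it
- estop (a joint): travel of the red mushroom emergency stop (m), 36 mm across, in a yellow collar 52 mm across, 105 mm to the left (+y) of the keyhole on the same strip, its top 22 mm above the panel: 0 out, 0.006 pressed; leave it
- contour_model: layered plywood contour model, 150 by 210 by 22 mm, lying on the desk, origin under its centre; leave it
- pencil: blue pencil, 165 mm long, lying on the desk, origin under its middle; leave it
- glue: white glue bottle with orange cap, 48 mm across, 135 mm tall, standing, origin under its centre; leave it
- tape_roll: roll of yellow tape, 84 mm across, 24 mm high, lying flat, origin under its centre; leave it
- steel_rule: steel rule, 28 by 310 by 4 mm, lying on the desk, origin under its middle; leave it
- pencil_cup: white ceramic cup, 74 mm across, 95 mm tall, origin under its centre; leave it
- pin_a: upper sticky pin, out of sight in the slot, in its +y end, its flat top 11 mm below the face, reaching to 3 mm from the slot's middle. A key pushed straight down lands on it and stops (6 N is felt at once). Rocked about 2 mm to and fro along the slot's y under a light push (5 N or so), the key slips by and shoves the pin aside; it then stays aside. Over 40 N on a pin is forcing it.
- pin_b: lower sticky pin, the same but in the slot's -y end, its flat top 17 mm below the face
Things that resemble listed ones, but are neither listed nor needed, are in the scene too. What is shaped like the key_stand but yellow is not meant.

How it is judged:
On the way, in this order (a step that is already met when the one before it is completed fails the run):
1. the blue key is out of the stand, in the gripper (z of blue_key_head in the frame of key_stand above 0.088 m and contact force between the fingers and blue_key above 1 N), for 0.1 s.
2. the blue key is fully home in the key switch, which is not yet turned (z of blue_key_head in the frame of keyway below 0.027 m and horizontal distance between blue_key_head and keyway below 0.006 m and value of joint key_switch below 0.3 rad), for 0.1 s.
3. the switch is turned a quarter turn (value of joint key_switch above 1.4 rad), for 0.2 s.
At the end, for the whole second after the job is handed in: The blue key is home in the key switch (head centre within 3 mm of its home height and 6 mm sideways), the switch stands at 1.4 rad or more (stop at 1.57) and the fingers still grip the key (over 1 N), all through the last second (value of joint key_switch above 1.4 rad and z of blue_key_head in the frame of keyway below 0.028 m and horizontal distance between blue_key_head and keyway below 0.006 m and contact force between the fingers and blue_key above 1 N); the arm keeps its last pose, push and grip.
It fails at once if the key is forced: it presses on a pin of the lock with more than 40 N (contact force between blue_key and pin_a above 40 N or contact force between blue_key and pin_b above 40 N).
It fails at once if the emergency stop is pressed (value of joint estop above 0.003 m).
It fails at once if another key is pulled out or knocked over (distance of any of yellow_key_head, red_key_head from where it was at the start of the episode above 0.012 m).
It fails at once if a thing on the desk is pushed away (distance of any of contour_model, pencil, glue, tape_roll, steel_rule, pencil_cup from where it was at the start of the episode above 0.03 m).
It also fails if it takes over 61 s, if anything falls off the work surface, if the arm or the gripper's body presses on something with over 40 N, if the wrist force passes 120 N, or if a joint passes its speed limit or range.

## Robot

A 7-joint arm with a two-finger parallel gripper is mounted at the origin on the work surface. World frame = base frame: x ahead of the robot, y to its left, z up, the work surface at z = 0. Lengths are in m, angles in rad, forces in N, time in s.
With the tool pointing down it reaches from about 0.35 to 0.9 m from the base axis. Payload 19.9 kg.
Tool frame: the origin (TCP) lies on the front face of the gripper's body, between the roots of the fingers; the fingertips stand 97 mm ahead of it and the grasp point (between the pads) lies 78 mm ahead of it (arm.tcp_to_grasp is the distance from the TCP to the grasp point, in m); z points along the fingers, y is the direction in which the jaws open and shut (so a half turn about z gives the same grasp; the last joint's range is limited). The gripper opens to 94 mm and grips with 3 to 60 N. Pads are 16 mm wide; open, the fingers measure 119 mm over their backs; the gripper's body (75 mm by 177 mm) begins 78 mm behind the grasp point.
Start: joints at [1.151, 0.417, -0.01, 1.614, 0.005, 1.111, -0.053], TCP at [0.231, -0.581, 0.303] pointing down, gripper open.
Joint ranges: [-2.81, 2.81], [-0.39, 2.02], [-1.27, 1.25], [0.06, 2.57], [-1.19, 4.33], [0.19, 2], [-2.82, 2.82]. Speed limits (rad/s): [1.89, 1.89, 2.39, 2.39, 3.01, 3.01, 3.01].

## Interface

Orientations are given as [roll, pitch, yaw] about the fixed x, y, z axes, in that order (R = Rz(yaw) Ry(pitch) Rx(roll)).
In Python, from rig import readout, eyes, arm gives the robot as it stands.
- The arm moves only by the tool arm_command, never from a script. Its argument "increments" is a list of rows, each an object with "dr": the turn, a rotation vector about the tool's x, y, z in degrees, a list of three; "dp": the shift along the tool's x, y, z in cm, a list of three; "gripper": the finger opening in cm, from 0 to 9.4. A call has 1 to 20 rows; each row is the pose to reach, as a shift and turn from the pose commanded when the call began, along the tool's axes at that moment; what a row does not reach only later rows make up. A row lasts 1/12 s, in which the tool goes at most 41.7 mm and 7.16 degrees, less where a joint would pass 70% of its speed; a pose out of reach is approached as far as the arm can. A call with a gripper value outside its range is refused whole. The fingers move at their own pace and stop on an object; "squeeze" is the grip in N (left out, the last holds). Time passes only in rows, so rows that repeat a pose let the fingers close. It gives the time, the measured TCP pose, the force and the opening at its end, in the units of the state.
- readout.state(): the state, without advancing time (a new reading comes with each control period).
- eyes.snapshot(name): name is "side" or "top"; returns the picture (480x640x3 uint8, blue, green, red); there is no depth.
- eyes.get_calibration(name): a dict with "fx", "fy", "cx", "cy" (pixels), "dist_coeffs" ([k1, k2, p1, p2, k3] as OpenCV has them; the pictures are not rectified), "position" and "attitude" of the camera in the world. Camera axes: x right, y down, z forward; pixel columns grow to the right and rows downward; lengths in m; the calibration is good to about 2 mm. A picture is of the moment at which its call begins. get_calibration takes no time and is no camera call.
- arm.close_job(): hands the job in, once; it reports no verdict.
The state is a dict: "t": time; "qpos": joint angles; "joint_velocities": joint speeds; "joint_torque": joint torques, N m; "tool_pos": TCP position; "orientation": TCP orientation; "wrist_force": force on the tool from outside, world axes, zero at the start; "ft_torque": the same for the moment, N m; "finger_gap": opening from 0.0 (shut) to 1.0 (fully open).
Only numpy, scipy, OpenCV 4.12 (cv2) and the standard library are available. Lean on these libraries where they do the work, as an engineer would, in place of code of your own. Each camera call takes 0.05 s, during which the arm holds its last target.

## Working session

There is one attempt and no reset: what is moved stays moved. The work goes in short steps, Python scripts to look and compute and a tool call to move; the robot and the scene stay as the last step left them, time stands still between calls to the robot, and variables do not carry over. Pictures are saved under pics/ and viewed, and the job is handed in when it is done.

Besides the shell and the picture viewer there is one more tool, called after "Emit:" by a JSON object that holds its "method" and its "body". arm_command: Moves the arm, as the interface text tells. Its arguments: {"type":"object","properties":{"increments":{"type":"array","items":{"type":"object","properties":{"dr":{"type":"array","items":{"type":"number"}},"dp":{"type":"array","items":{"type":"number"}},"gripper":{"type":"number"}}}},"squeeze":{"type":"number"}},"required":["increments"]}

```bash
mkdir -p pics; ls; python3 - <<'E'
from rig import readout, eyes, arm
import cv2
print(readout.state())
for n in("side","top"):
    print(n,eyes.get_calibration(n)); cv2.imwrite(f"pics/{n}0.png",eyes.snapshot(n))
print(arm.tcp_to_grasp)
E
```

```text
pics
{'t': 0.0, 'qpos': array([ 1.15148648,  0.41796895, -0.0103253 ,  1.61418055,  0.00469924,
        1.11071664, -0.05297843]), 'joint_velocities': array([ 0.00159767,  0.00069451, -0.00232055,  0.00154338,  0.0010397 ,
        0.00014989, -0.00049609]), 'joint_torque': array([-4.24372309e-03, -8.51257038e+01,  6.37422055e-01, -4.25996840e+01,
       -4.87485621e-02,  1.83976645e-02,  1.34436532e-04]), 'tool_pos': array([ 0.23046226, -0.58066944,  0.30202557]), 'orientation': array([-3.14034596e+00,  8.30864684e-05,  3.77859784e-01]), 'wrist_force': array([-0.24058946,  0.26222967, -0.28407745]), 'ft_torque': array([0.02747666, 0.01153833, 0.0100198 ]), 'finger_gap': 0.9999051472466095}
side {'fx': 529.188722463446, 'fy': 529.188722463446, 'cx': 313.246701641396, 'cy': 244.2681054974822, 'dist_coeffs': array([-0.13324568,  0.        ,  0.        ,  0.        ,  0.        ]), 'position': array([-0.0658704 ,  1.02323691,  1.17728047]), 'attitude': array([-2.33135415, -0.01261864, -2.62366647])}
top {'fx': 578.3292960734371, 'fy': 578.3292960734371, 'cx': 324.5017280793825, 'cy': 234.62695736805705, 'dist_coeffs': array([-0.15279328,  0.        ,  0.        ,  0.        ,  0.        ]), 'position': array([0.17895375, 0.04725663, 1.88366678]), 'attitude': array([-2.97588094,  0.01500944, -1.57643407])}
0.0784
```

View pics/side0.png

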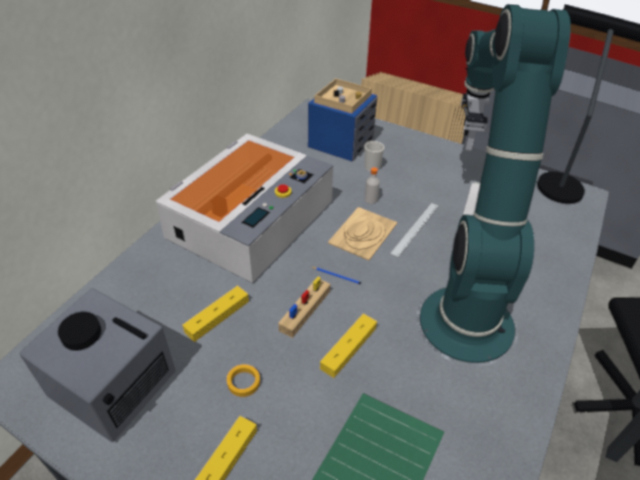

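View pics/top0.png

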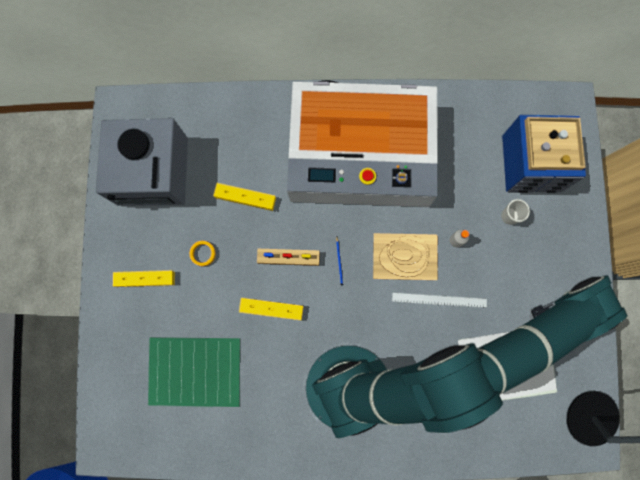

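The plywood stand is at top (288,257) and side (305,307), with its blue key at top (269,255) and side (293,311). The other stand-shaped blocks at top (245,195), (145,278) and (272,308) are yellow, so they are decoys. I'll confirm this in an enlarged crop.

```bash
cat > h.py <<'E'
import numpy as np, cv2
from scipy.spatial.transform import Rotation as R
from rig import readout, eyes, arm
def cam(n):
    c=eyes.get_calibration(n)
    K=np.array([[c['fx'],0,c['cx']],[0,c['fy'],c['cy']],[0,0,1]])
    return K,c['dist_coeffs'],np.array(c['position']),R.from_euler('xyz',c['attitude']).as_matrix()
def ray(n,uv):
    K,d,p,A=cam(n)
    q=cv2.undistortPoints(np.array([[uv]],float),K,d)[0,0]
    v=A@np.array([q[0],q[1],1]); return p,v/np.linalg.norm(v)
def onplane(n,uv,z):
    p,v=ray(n,uv); return p+v*(z-p[2])/v[2]
def proj(n,X):
    K,d,p,A=cam(n); X=np.atleast_2d(X)
    rv=cv2.Rodrigues(A.T)[0]
    return cv2.projectPoints(X.astype(float),rv,-A.T@p,K,d)[0][:,0]
def tri(us,ut):
    p,v=ray('side',us);q,w=ray('top',ut)
    s=np.linalg.lstsq(np.c_[v,-w],q-p,rcond=None)[0]
    a=p+v*s[0];b=q+w*s[1]; return (a+b)/2,a-b
def crop(img,u0,u1,v0,v1,k): return cv2.resize(img[v0:v1,u0:u1],None,fx=k,fy=k,interpolation=cv2.INTER_CUBIC)
E
python3 - <<'E'
from h import *
t=cv2.imread('pics/top0.png');s=cv2.imread('pics/side0.png')
a=crop(t,250,330,240,275,10); b=crop(s,270,340,270,340,6)
cv2.imwrite('pics/c1.png',a);cv2.imwrite('pics/c2.png',b)
cv2.imwrite('pics/c3.png',crop(t,350,420,155,200,11));cv2.imwrite('pics/c4.png',crop(s,265,325,160,210,12))
E
```

```text
(no output)
```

View pics/c1.png

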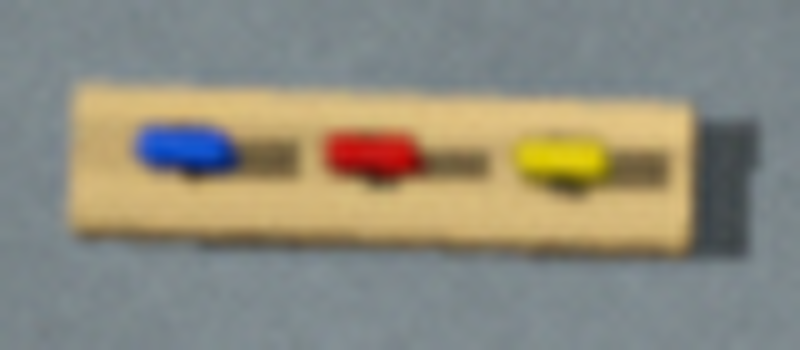

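View pics/c2.png

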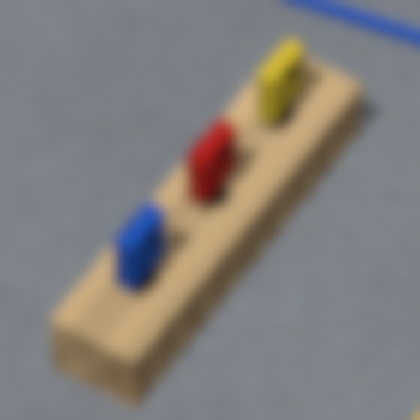

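View pics/c3.png

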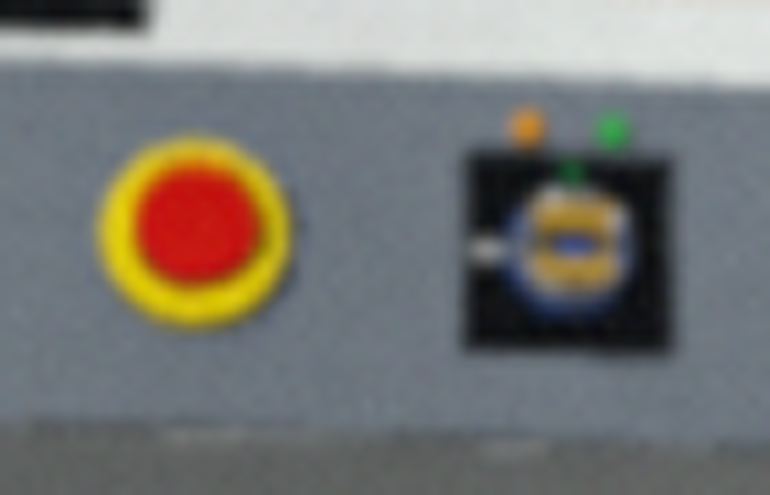

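View pics/c4.png

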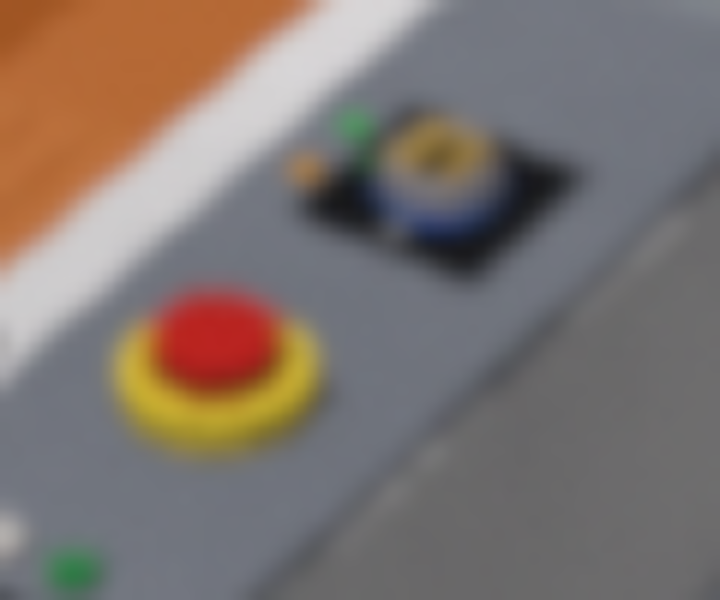

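```bash
python3 - <<'E'
from h import *
t=cv2.imread('pics/top0.png');s=cv2.imread('pics/side0.png')
def cent(img,box,lo,hi,big=True):
    u0,u1,v0,v1=box
    h=cv2.cvtColor(img[v0:v1,u0:u1],cv2.COLOR_BGR2HSV)
    m=cv2.inRange(h,lo,hi); n,l,st,c=cv2.connectedComponentsWithStats(m)
    i=1+np.argmax(st[1:,4]); return c[i]+[u0,v0],st[i]
T=(255,325,245,268);S=(283,330,275,322)
H={}
for nm,lo,hi in(('blue',(105,120,60),(128,255,255)),('yellow',(24,120,80),(35,255,255)),('red',(0,170,60),(9,255,255)),('red2',(170,150,60),(180,255,255))):
    try:
        a,sa=cent(t,T,lo,hi);b,sb=cent(s,S,lo,hi)
        X,e=tri(b,a);H[nm]=X;print(nm,a,sa[4],b,sb[4],X.round(4),e.round(4),'plane',onplane('top',a,.063).round(4),onplane('side',b,.061).round(4))
    except Exception as ex: print(nm,ex)
d=H['blue']-H['yellow'];print('stand yaw',np.degrees(np.arctan2(-d[0],d[1])),np.linalg.norm(d))
# keyway
for nm,lo,hi in(('brass',(12,90,90),(28,255,255)),):
    a,sa=cent(t,(392,412,170,186),lo,hi);b,sb=cent(s,(294,310,168,180),lo,hi)
    print(nm,a,sa,b,sb,tri(b,a),onplane('top',a,.18),onplane('side',b,.18))
# ring+bezel: blob of non-dark in the black square
g=t[165:190,385:418].max(2); print(g)
# estop yellow collar/red
a,_=cent(t,(350,385,160,192),(0,170,60),(9,255,255));b,_=cent(s,(272,296,178,202),(0,170,60),(9,255,255));print('estop',a,b,tri(b,a),onplane('top',a,.186),onplane('side',b,.183))
E
```

```text
blue [268.21875 254.5    ] 32 [292.68253968 310.57142857] 63 [0.4211 0.2525 0.0626] [0.0001 0.     0.    ] plane [0.4209 0.2524 0.063 ] [0.4218 0.2514 0.061 ]
yellow [305.93023256 255.74418605] 43 [316.29230769 282.84615385] 65 [0.416  0.1322 0.0626] [-0.0004 -0.0001 -0.0001] plane [0.4161 0.1322 0.063 ] [0.4165 0.1308 0.061 ]
red [286.90625 255.15625] 32 [304.69090909 296.76363636] 55 [0.4185 0.1929 0.0615] [-0.0002 -0.0001 -0.    ] plane [0.4184 0.1928 0.063 ] [0.4186 0.1925 0.061 ]
red2 attempt to get argmax of an empty sequence
stand yaw -2.4207063471301176 0.1204413681071741
brass [401.82352941 176.32352941] [ 7  3  7  8 34] [301.14285714 171.95238095] [ 4  2  7  5 21] (array([ 0.6417947 , -0.16533603,  0.18037176]), array([-0.0004945 , -0.00020274, -0.00010915])) [ 0.64215787 -0.16528784  0.18      ] [ 0.64177251 -0.16581557  0.18      ]
[[129 128 131 129 129 131 131 128 132 130 129 140 170 166 130 126 131 129
  128 131 139 135 125 128 131 129 128 130 126 129 130 131 132]
 [129 129 127 127 128 129 127 130 129 131 130 158 191 186 138 127 132 129
  125 140 162 145 120 124 129 129
[... 2717 characters left out ...]
 37  36  34  35  40  56  94 120 128 129 127 129 126]
 [129 129 129 127 128 127 119 108 106 104 103 104 106 103 103 103 102 102
   94  86  79  80  81  84  83  90 110 124 129 128 129 129 129]
 [127 128 125 126 125 129 125 125 124 128 126 127 126 126 126 128 127 127
  124 119 115 114 112 114 116 117 124 124 126 128 126 127 125]
 [127 128 125 125 127 126 127 128 123 126 127 129 130 130 129 129 130 132
  131 130 128 124 125 125 125 125 126 126 124 130 130 125 129]]
estop [367.45   175.1125] [282.5        188.10714286] (array([ 0.64578388, -0.06033529,  0.18315668]), array([2.02733577e-05, 8.71504539e-06, 5.01395995e-06])) [ 0.64499251 -0.06015958  0.186     ] [ 0.64590797 -0.06050444  0.183     ]
```

```bash
cat >> h.py <<'E'
def inc(xyz,yawdeg,start=None,grasp=True):
    s=readout.state(); p=s['tool_pos'];A=R.from_euler('xyz',s['orientation'])
    if start is not None: p,A=start
    B=R.from_euler('xyz',[np.pi,0,np.radians(yawdeg)])
    q=np.array(xyz,float); 
    if grasp: q=q+[0,0,arm.tcp_to_grasp]
    return 'dp',(A.inv().apply(q-p)*100).round(2),'dr',(A.inv()*B).as_rotvec(degrees=True).round(2)
def show(): 
    s=readout.state(); print('t',round(s['t'],2),'grasp',(s['tool_pos']-[0,0,arm.tcp_to_grasp]).round(4),'rpy',np.degrees(s['orientation']).round(2),'F',s['wrist_force'].round(2),'T',s['ft_torque'].round(3),'gap',s['finger_gap'],'q',s['qpos'].round(2))
E
python3 - <<'E'
from h import *
t=cv2.imread('pics/top0.png')
h=cv2.cvtColor(t,cv2.COLOR_BGR2HSV); m=cv2.inRange(h,(5,150,100),(18,255,255)); m[:, :285]=0;m[:,445:]=0;m[165:]=0
c=max(cv2.findContours(m,0,2)[0],key=cv2.contourArea); b=cv2.boxPoints(cv2.minAreaRect(c))
P=np.array([onplane('top',p,.165) for p in b]);print(b,P)
for i in range(4):
    d=P[(i+1)%4]-P[i];print(np.linalg.norm(d),np.degrees(np.arctan2(d[1],d[0])))
show()
print(inc([.46,-.15,.21],70)); print(inc([.421,.2525,.14],87.6)); 
E
```

```text
[[299.39236  149.01402 ]
 [301.4675    90.90956 ]
 [428.02036   95.429306]
 [425.94522  153.53377 ]] [[ 0.73660034  0.14785211  0.165     ]
 [ 0.93035199  0.14204999  0.165     ]
 [ 0.91233539 -0.26006183  0.165     ]
 [ 0.71905431 -0.24472238  0.165     ]]
0.19383851204613756 -1.7152761049963807
0.40251523554700264 -92.56541973101338
0.19388881245996728 175.46232297035172
0.3929664082182598 87.44088193231282
t 0.1 grasp [ 0.2304 -0.5807  0.2237] rpy [-1.7994e+02  1.0000e-02  2.1640e+01] F [ 0.97 -0.54  0.61] T [-0.005  0.011  0.014] gap 1.001057879228092 q [ 1.15  0.42 -0.01  1.61  0.    1.11 -0.05]
('dp', array([ 37.22, -31.57,   1.4 ]), 'dr', array([-6.000e-02, -2.000e-02, -4.836e+01]))
('dp', array([ 48.44, -70.41,   8.44]), 'dr', array([-6.000e-02, -3.000e-02, -6.596e+01]))
```

Emit:
{"method": "arm_command", "body": {"increments": [{"dp":[37,-31.5,1],"dr":[0,0,-48],"gripper":9.4},{"dp":[37,-31.5,1],"dr":[0,0,-48],"gripper":9.4},{"dp":[37,-31.5,1],"dr":[0,0,-48],"gripper":9.4},{"dp":[37,-31.5,1],"dr":[0,0,-48],"gripper":9.4},{"dp":[37,-31.5,1],"dr":[0,0,-48],"gripper":6},{"dp":[37,-31.5,1],"dr":[0,0,-48],"gripper":6},{"dp":[37,-31.5,1],"dr":[0,0,-48],"gripper":6},{"dp":[37,-31.5,1],"dr":[0,0,-48],"gripper":6},{"dp":[37,-31.5,1],"dr":[0,0,-48],"gripper":6},{"dp":[37,-31.5,1],"dr":[0,0,-48],"gripper":6},{"dp":[37,-31.5,1],"dr":[0,0,-48],"gripper":6},{"dp":[37,-31.5,1],"dr":[0,0,-48],"gripper":6}]}}

```text
t: 1.1
tool_pos: [0.4593, -0.148, 0.2927]
orientation: [3.141, -0.001, 1.218]
wrist_force: [0.3, 0.1, 0.1]
finger_gap: 0.641
```

```bash
python3 - <<'E'
from h import *
show()
print(inc([.421,.2525,.14],87.6)); 
E
```

```text
t 1.1 grasp [ 0.4593 -0.148   0.2143] rpy [ 1.7999e+02 -3.0000e-02  6.9790e+01] F [0.3  0.11 0.08] T [-0.026 -0.097  0.017] gap 0.6412111114049075 q [ 0.64  0.2  -0.44  1.96  0.1   1.01 -0.2 ]
('dp', array([ 36.26, -17.43,   7.45]), 'dr', array([ 1.000e-02, -3.000e-02, -1.781e+01]))
```

Emit:
{"method": "arm_command", "body": {"increments": [{"dp":[36.25,-17.4,5],"dr":[0,0,-17.8]},{"dp":[36.25,-17.4,5],"dr":[0,0,-17.8]},{"dp":[36.25,-17.4,5],"dr":[0,0,-17.8]},{"dp":[36.25,-17.4,5],"dr":[0,0,-17.8]},{"dp":[36.25,-17.4,5],"dr":[0,0,-17.8]},{"dp":[36.25,-17.4,5],"dr":[0,0,-17.8]},{"dp":[36.25,-17.4,5],"dr":[0,0,-17.8]},{"dp":[36.25,-17.4,5],"dr":[0,0,-17.8]},{"dp":[36.25,-17.4,5],"dr":[0,0,-17.8]},{"dp":[36.25,-17.4,7.5],"dr":[0,0,-17.8]},{"dp":[36.25,-17.4,7.5],"dr":[0,0,-17.8]},{"dp":[36.25,-17.4,7.5],"dr":[0,0,-17.8]},{"dp":[36.25,-17.4,7.5],"dr":[0,0,-17.8]},{"dp":[36.25,-17.4,7.5],"dr":[0,0,-17.8]}]}}

```text
invalid input at $.increments[0]: expected keys dr, dp, gripper
```

```bash
python3 - <<'E'
from h import *
show()
print(inc([.421,.2525,.066],87.6))
s=eyes.snapshot('side');t=eyes.snapshot('top')
cv2.imwrite('pics/s1.png',np.hstack([crop(s,240,350,250,340,4)[:360],crop(t,250,330,210,300,4)]))
E
```

```text
t 1.1 grasp [ 0.4593 -0.148   0.2143] rpy [ 1.7999e+02 -3.0000e-02  6.9790e+01] F [0.3  0.11 0.08] T [-0.026 -0.097  0.017] gap 0.6412111114049075 q [ 0.64  0.2  -0.44  1.96  0.1   1.01 -0.2 ]
('dp', array([ 36.25, -17.43,  14.85]), 'dr', array([ 1.000e-02, -3.000e-02, -1.781e+01]))
```

View pics/s1.png

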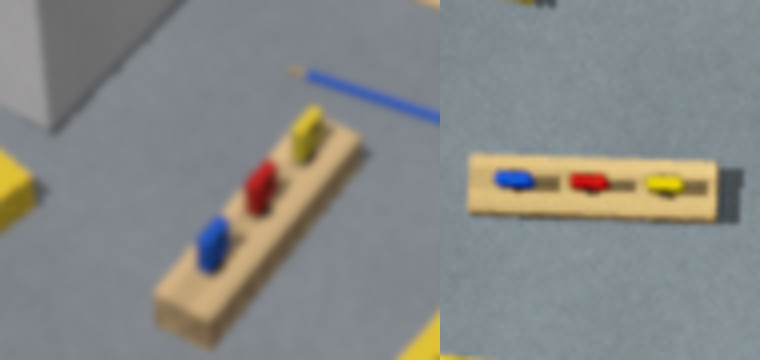

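The call was refused because every row needs a gripper value, so the arm hasn't moved and the stand is unchanged. I'll resend it with the gripper included.

Emit:
{"method": "arm_command", "body": {"increments": [{"dp":[36.25,-17.4,5],"dr":[0,0,-17.8],"gripper":6},{"dp":[36.25,-17.4,5],"dr":[0,0,-17.8],"gripper":6},{"dp":[36.25,-17.4,5],"dr":[0,0,-17.8],"gripper":6},{"dp":[36.25,-17.4,5],"dr":[0,0,-17.8],"gripper":6},{"dp":[36.25,-17.4,5],"dr":[0,0,-17.8],"gripper":6},{"dp":[36.25,-17.4,5],"dr":[0,0,-17.8],"gripper":6},{"dp":[36.25,-17.4,5],"dr":[0,0,-17.8],"gripper":6},{"dp":[36.25,-17.4,5],"dr":[0,0,-17.8],"gripper":6},{"dp":[36.25,-17.4,5],"dr":[0,0,-17.8],"gripper":6},{"dp":[36.25,-17.4,7.5],"dr":[0,0,-17.8],"gripper":6},{"dp":[36.25,-17.4,7.5],"dr":[0,0,-17.8],"gripper":6},{"dp":[36.25,-17.4,7.5],"dr":[0,0,-17.8],"gripper":6},{"dp":[36.25,-17.4,7.5],"dr":[0,0,-17.8],"gripper":6},{"dp":[36.25,-17.4,7.5],"dr":[0,0,-17.8],"gripper":6}]}}

```text
t: 2.37
tool_pos: [0.4219, 0.2474, 0.2182]
orientation: [3.141, 0.0, 1.524]
wrist_force: [-0.1, 0.7, 1.0]
finger_gap: 0.639
```

```bash
python3 - <<'E'
from h import *
show()
print(inc([.421,.2525,.066],87.6))
s=eyes.snapshot('side');t=eyes.snapshot('top')
cv2.imwrite('pics/s2.png',np.hstack([crop(s,240,350,250,340,4)[:360],crop(t,250,330,210,300,4)]))
E
```

```text
t 2.37 grasp [0.4219 0.2474 0.1398] rpy [1.7996e+02 2.0000e-02 8.7330e+01] F [-0.08  0.71  0.95] T [-0.04  -0.119 -0.008] gap 0.6392026684556041 q [ 0.    0.36 -0.7   2.01  0.3   0.88 -0.91]
('dp', array([ 0.51, -0.12,  7.38]), 'dr', array([ 0.04,  0.02, -0.27]))
```

View pics/s2.png

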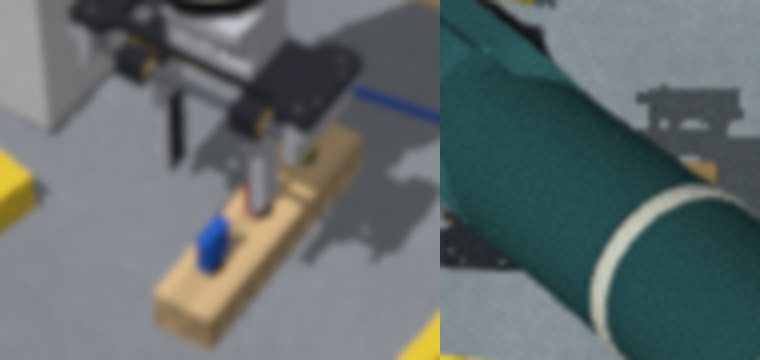

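```bash
python3 - <<'E'
from h import *
show()
print(inc([.421,.2525,.066],87.6))
E
```

```text
t 2.47 grasp [0.4219 0.2475 0.1399] rpy [1.7993e+02 1.0000e-02 8.7320e+01] F [ 0.26 -1.    0.51] T [-0.094 -0.114 -0.033] gap 0.6372423098863086 q [ 0.    0.36 -0.7   2.01  0.3   0.88 -0.91]
('dp', array([ 0.49, -0.13,  7.39]), 'dr', array([ 0.07,  0.01, -0.28]))
```

Emit:
{"method": "arm_command", "body": {"increments": [{"dp":[0.5,-0.1,0],"dr":[0,0,-0.3],"gripper":6},{"dp":[0.5,-0.1,2.5],"dr":[0,0,-0.3],"gripper":6},{"dp":[0.5,-0.1,5],"dr":[0,0,-0.3],"gripper":6},{"dp":[0.5,-0.1,6.5],"dr":[0,0,-0.3],"gripper":6},{"dp":[0.5,-0.1,7.4],"dr":[0,0,-0.3],"gripper":6},{"dp":[0.5,-0.1,7.4],"dr":[0,0,-0.3],"gripper":6},{"dp":[0.5,-0.1,7.4],"dr":[0,0,-0.3],"gripper":6},{"dp":[0.5,-0.1,7.4],"dr":[0,0,-0.3],"gripper":6}]}}

```text
t: 3.13
tool_pos: [0.4209, 0.2541, 0.1447]
orientation: [3.14, -0.001, 1.531]
wrist_force: [0.4, -0.5, 1.1]
finger_gap: 0.64
```

```bash
python3 - <<'E'
from h import *
show()
print(inc([.421,.2525,.066],87.6))
s=eyes.snapshot('side')
cv2.imwrite('pics/s3.png',crop(s,240,350,250,340,6))
E
```

```text
t 3.13 grasp [0.4209 0.2541 0.0663] rpy [ 1.7993e+02 -4.0000e-02  8.7740e+01] F [ 0.41 -0.51  1.14] T [ 0.011 -0.102 -0.022] gap 0.6402540225573985 q [-0.08  0.48 -0.63  2.05  0.42  0.74 -1.02]
('dp', array([-0.16,  0.02,  0.03]), 'dr', array([ 0.07, -0.04,  0.14]))
```

View pics/s3.png

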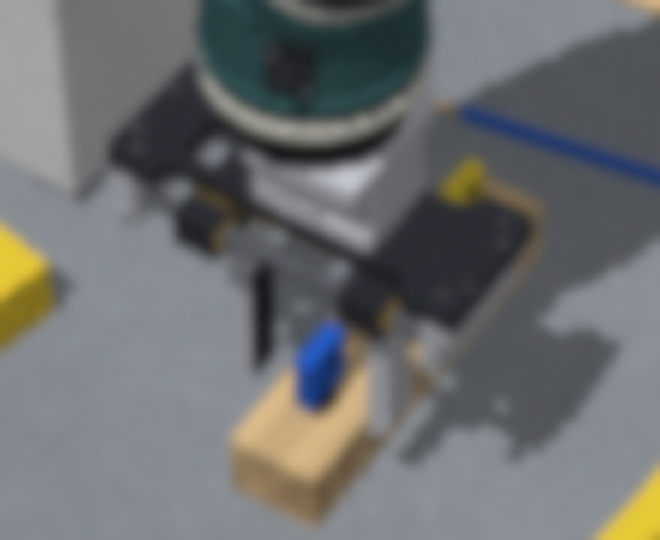

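The blue head sits at about (320,370) in the crop, between the open fingers and clear of the red key. I'm closing on it now.

Emit:
{"method": "arm_command", "body": {"increments": [{"dp":[-0.1,0,0],"dr":[0,0,0],"gripper":1},{"dp":[-0.1,0,0],"dr":[0,0,0],"gripper":0.8},{"dp":[-0.1,0,0],"dr":[0,0,0],"gripper":0.8},{"dp":[-0.1,0,0],"dr":[0,0,0],"gripper":0.8},{"dp":[-0.1,0,0],"dr":[0,0,0],"gripper":0.8},{"dp":[-0.1,0,0],"dr":[0,0,0],"gripper":0.8},{"dp":[-0.1,0,0],"dr":[0,0,0],"gripper":0.8},{"dp":[-0.1,0,0],"dr":[0,0,0],"gripper":0.8}], "squeeze": 45}}

```text
t: 3.85
tool_pos: [0.4214, 0.2528, 0.1439]
orientation: [3.14, -0.001, 1.531]
wrist_force: [15.1, -2.0, -9.1]
finger_gap: 0.125
```

```bash
python3 - <<'E'
from h import *
show()
E
```

```text
t 3.85 grasp [0.4214 0.2528 0.0655] rpy [ 1.7989e+02 -5.0000e-02  8.7740e+01] F [15.07 -2.04 -9.14] T [-3.630e-01 -4.241e+00 -3.000e-03] gap 0.12507978986358997 q [-0.08  0.48 -0.63  2.05  0.42  0.73 -1.02]
```

Emit:
{"method": "arm_command", "body": {"increments": [{"dp":[0,0.06,0],"dr":[0,0,0],"gripper":0.8},{"dp":[0,0.06,-0.5],"dr":[0,0,0],"gripper":0.8},{"dp":[0,0.06,-1],"dr":[0,0,0],"gripper":0.8},{"dp":[0,0.06,-1.5],"dr":[0,0,0],"gripper":0.8},{"dp":[0,0.06,-2],"dr":[0,0,0],"gripper":0.8},{"dp":[0,0.06,-2.5],"dr":[0,0,0],"gripper":0.8},{"dp":[0,0.06,-3.2],"dr":[0,0,0],"gripper":0.8},{"dp":[0,0.06,-4.5],"dr":[0,0,0],"gripper":0.8},{"dp":[0,0.06,-6],"dr":[0,0,0],"gripper":0.8},{"dp":[0,0.06,-8],"dr":[0,0,0],"gripper":0.8},{"dp":[0,0.06,-12],"dr":[0,0,0],"gripper":0.8},{"dp":[0,0.06,-15],"dr":[0,0,0],"gripper":0.8},{"dp":[0,0.06,-18],"dr":[0,0,0],"gripper":0.8},{"dp":[0,0.06,-18],"dr":[0,0,0],"gripper":0.8}]}}

```text
t: 5.02
tool_pos: [0.4217, 0.254, 0.3288]
orientation: [3.136, -0.003, 1.532]
wrist_force: [-0.1, 0.4, -1.2]
finger_gap: 0.126
```

```bash
python3 - <<'E'
from h import *
show()
print(inc([.53,-.05,.25],88),inc([.642,-.1653,.27],88))
s=eyes.snapshot('side')
p=proj('side',readout.state()['tool_pos']-[0,0,.08])[0];print(p)
u,v=int(p[0]),int(p[1])
cv2.imwrite('pics/s4.png',crop(s,u-60,u+60,v-45,v+45,6))
E
```

```text
t 5.02 grasp [0.4217 0.254  0.2504] rpy [ 1.7967e+02 -1.5000e-01  8.7780e+01] F [-0.15  0.36 -1.17] T [-0.048 -0.076  0.04 ] gap 0.12643087873405123 q [ 0.07  0.21 -0.76  1.89  0.17  1.1  -0.8 ]
('dp', array([-29.96,  12.  ,   0.03]), 'dr', array([ 0.33, -0.15, -0.22])) ('dp', array([-41.04,  23.65,  -1.93]), 'dr', array([ 0.33, -0.15, -0.22]))
[291.30914557 263.24195942]
```

View pics/s4.png

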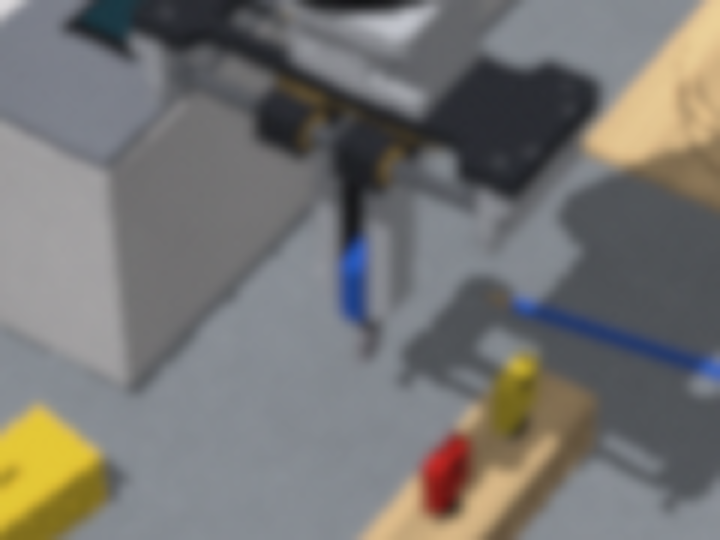

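The key is out and upright in the fingers, with the red and yellow keys undisturbed. Next is moving above the switch.

Emit:
{"method": "arm_command", "body": {"increments": [{"dp":[-41.0,23.6,-2],"dr":[0.3,-0.15,-0.2],"gripper":0.8},{"dp":[-41.0,23.6,-2],"dr":[0.3,-0.15,-0.2],"gripper":0.8},{"dp":[-41.0,23.6,-2],"dr":[0.3,-0.15,-0.2],"gripper":0.8},{"dp":[-41.0,23.6,-2],"dr":[0.3,-0.15,-0.2],"gripper":0.8},{"dp":[-41.0,23.6,-2],"dr":[0.3,-0.15,-0.2],"gripper":0.8},{"dp":[-41.0,23.6,-2],"dr":[0.3,-0.15,-0.2],"gripper":0.8},{"dp":[-41.0,23.6,-2],"dr":[0.3,-0.15,-0.2],"gripper":0.8},{"dp":[-41.0,23.6,-2],"dr":[0.3,-0.15,-0.2],"gripper":0.8},{"dp":[-41.0,23.6,-2],"dr":[0.3,-0.15,-0.2],"gripper":0.8},{"dp":[-41.0,23.6,-2],"dr":[0.3,-0.15,-0.2],"gripper":0.8},{"dp":[-41.0,23.6,-2],"dr":[0.3,-0.15,-0.2],"gripper":0.8},{"dp":[-41.0,23.6,-2],"dr":[0.3,-0.15,-0.2],"gripper":0.8},{"dp":[-41.0,23.6,-2],"dr":[0.3,-0.15,-0.2],"gripper":0.8},{"dp":[-41.0,23.6,-2],"dr":[0.3,-0.15,-0.2],"gripper":0.8},{"dp":[-41.0,23.6,-2],"dr":[0.3,-0.15,-0.2],"gripper":0.8},{"dp":[-41.0,23.6,-2],"dr":[0.3,-0.15,-0.2],"gripper":0.8},{"dp":[-41.0,23.6,-2],"dr":[0.3,-0.15,-0.2],"gripper":0.8},{"dp":[-41.0,23.6,-2],"dr":[0.3,-0.15,-0.2],"gripper":0.8}]}}

```text
t: 6.57
tool_pos: [0.6405, -0.1655, 0.3438]
orientation: [-3.136, 0.003, 1.536]
wrist_force: [0.2, 0.7, -0.2]
finger_gap: 0.121
```

```bash
python3 - <<'E'
from h import *
show()
print(inc([.642,-.1653,.27],88))
s=eyes.snapshot('side');t=eyes.snapshot('top');cv2.imwrite('pics/s5r.png',s);cv2.imwrite('pics/t5r.png',t)
cv2.imwrite('pics/s5.png',np.hstack([crop(s,265,335,130,200,6)[:420],crop(t,365,425,145,215,6)]))
E
```

```text
t 6.57 grasp [ 0.6405 -0.1655  0.2654] rpy [-1.797e+02  1.600e-01  8.800e+01] F [ 0.24  0.71 -0.18] T [-0.066 -0.096  0.027] gap 0.1209438467977391 q [ 0.55  0.5  -0.5   1.45  0.25  1.26 -0.01]
('dp', array([ 0.02,  0.14, -0.46]), 'dr', array([-0.3 ,  0.16,  0.  ]))
```

View pics/s5.png

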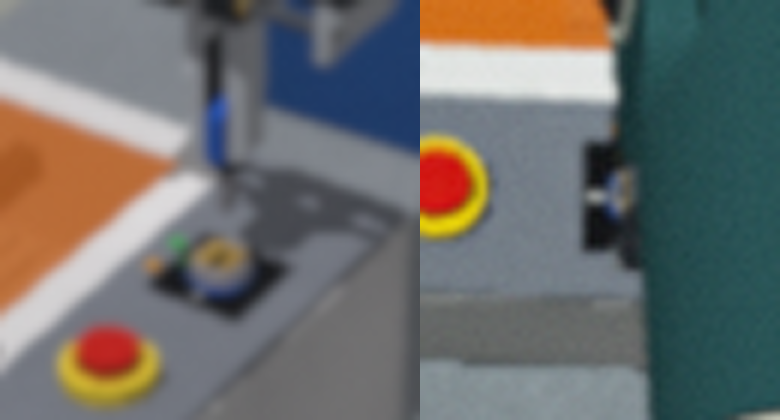

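```bash
python3 - <<'E'
from h import *
st=readout.state();p=st['tool_pos'];A=R.from_euler('xyz',st['orientation'])
for d in(.0784+.005,.0784+.03,.0784+.005+.0515): print(d,proj('side',p+A.apply([0,0,d])))
print(proj('side',[.642,-.1653,.18]))
s=cv2.imread('pics/s5r.png')
im=crop(s,285,320,140,180,14)
for d in(.0784+.005,.0784+.03,.0784+.005+.0515):
    q=proj('side',p+A.apply([0,0,d]))[0]; cv2.circle(im,(int((q[0]-285+.5)*14),int((q[1]-140+.5)*14)),3,(0,255,0),-1)
q=proj('side',[.642,-.1653,.18])[0]; cv2.circle(im,(int((q[0]-285+.5)*14),int((q[1]-140+.5)*14)),3,(255,0,255),-1)
cv2.imwrite('pics/s6.png',im)
E
```

```text
0.0834 [[301.56434459 150.96246672]]
0.1084 [[301.62515608 157.66869196]]
0.1349 [[301.68886664 164.63823798]]
[[300.99954652 172.0125661 ]]
```

View pics/s6.png

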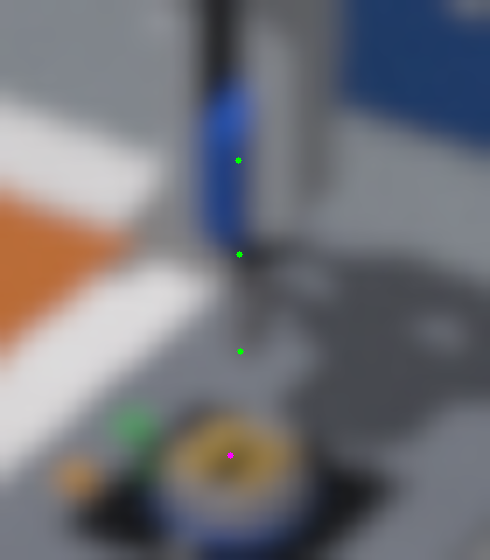

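```bash
python3 - <<'E'
from h import *
b=np.array([.642,-.1653,.21])
for d in np.eye(3)*.001: print(proj('side',b+d)-proj('side',b))
print(inc([.642,-.1653,.24],88))
E
```

```text
[[-0.27191399 -0.09272613]]
[[-0.16136769  0.15679904]]
[[-0.00083288 -0.26056322]]
('dp', array([0.06, 0.15, 2.54]), 'dr', array([-0.3 ,  0.15, -0.03]))
```

Emit:
{"method": "arm_command", "body": {"increments": [{"dp":[0,0.15,0.8],"dr":[-0.3,0.15,0],"gripper":0.8},{"dp":[0,0.15,1.6],"dr":[-0.3,0.15,0],"gripper":0.8},{"dp":[0,0.15,2.4],"dr":[-0.3,0.15,0],"gripper":0.8},{"dp":[0,0.15,2.4],"dr":[-0.3,0.15,0],"gripper":0.8},{"dp":[0,0.15,2.4],"dr":[-0.3,0.15,0],"gripper":0.8}]}}

```text
t: 7.08
tool_pos: [0.6418, -0.1663, 0.3188]
orientation: [-3.14, -0.0, 1.535]
wrist_force: [-0.6, 0.7, -1.2]
finger_gap: 0.12
```

```bash
python3 - <<'E'
from h import *
show()
s=np.mean([eyes.snapshot('side').astype(float) for i in range(4)],0).astype(np.uint8)
st=readout.state();p=st['tool_pos'];A=R.from_euler('xyz',st['orientation'])
im=crop(s,280,325,145,187,14)
for d in(.0784+.005,.0784+.03,.0784+.005+.0515):
    q=proj('side',p+A.apply([0,0,d]))[0]; print(q);cv2.circle(im,(int((q[0]-280+.5)*14),int((q[1]-145+.5)*14)),3,(0,255,0),-1)
q=proj('side',[.642,-.1653,.18])[0]; cv2.circle(im,(int((q[0]-280+.5)*14),int((q[1]-145+.5)*14)),3,(255,0,255),-1)
cv2.imwrite('pics/s7.png',im)
E
```

```text
t 7.08 grasp [ 0.6418 -0.1663  0.2404] rpy [-1.7992e+02 -2.0000e-02  8.7950e+01] F [-0.62  0.66 -1.21] T [-0.022 -0.059 -0.027] gap 0.12041674370158897 q [ 0.55  0.52 -0.5   1.48  0.26  1.21 -0.02]
[301.05144611 157.12359138]
[301.06830457 163.70338141]
[301.08636677 170.5418821 ]
```

View pics/s7.png

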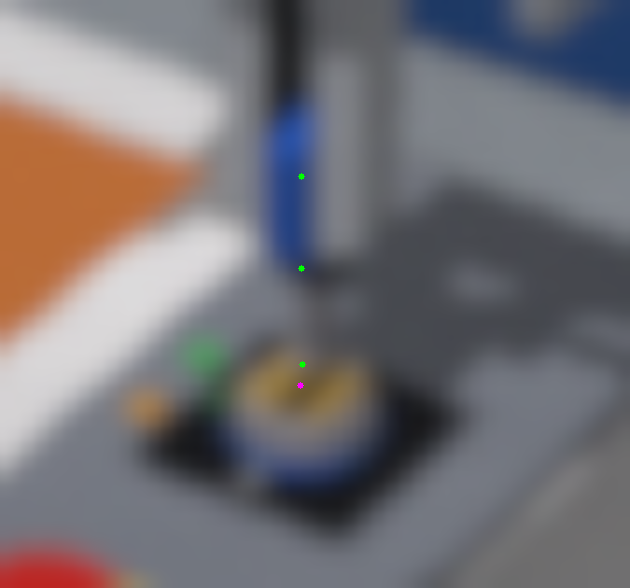

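```bash
python3 - <<'E'
from h import *
show()
s=np.mean([eyes.snapshot('side').astype(float) for i in range(2)],0)
cv2.imwrite('pics/s8r.png',s.astype(np.uint8))
b=cv2.imread('pics/side0.png').astype(float)
d=np.abs(s-b).max(2)
a=crop(np.clip(s*1.5,0,255).astype(np.uint8),288,318,155,180,13);e=crop(cv2.cvtColor(np.clip(d*2,0,255).astype(np.uint8),cv2.COLOR_GRAY2BGR),288,318,155,180,13)
cv2.imwrite('pics/s8.png',np.hstack([a,e]))
print(s[160:178,294:312].mean(2).astype(int))
E
```

```text
t 7.28 grasp [ 0.6422 -0.1663  0.2416] rpy [179.97   0.    87.95] F [-0.02  0.16 -1.05] T [-0.086 -0.106  0.043] gap 0.12340243866337085 q [ 0.55  0.52 -0.5   1.48  0.26  1.21 -0.02]
[[177 169 160 148 124  95  77  83 103 123 127 116  99  90  88  86  81  76]
 [205 200 193 175 138  99  77  81 102 121 125 113  94  81  78  77  76  75]
 [216 213 205 183 144 103  78  77  93 110 113 103  87  77  75  75  75  75]
 [217 209 194 168 136 105  80  68  72  82  85  85  79  76  75  75  75  76]
 [208 192 168 145 127 110  90  70  59  62  69  74  76  75  74  75  75  79]
 [189 165 142 129 124 118 106  88  73  74  81  83  78  75  74  75  75  79]
 [158 139 128 124 123 121 114 101  87  87  95  91  81  76  74  74  74  78]
 [133 125 123 122 121 119 115 104  89  88  91  86  78  75  74  74  74  77]
 [123 121 121 117 110 106 106 100  88  82  82  78  75  74  74  75  74  75]
 [118 117 115 105  92  91 100 101  90  81  79  77  76  74  74  74  74  74]
 [110 105 101  92  89  98 109 107  95  85  85  85  76  72  73  74  74  74]
 [103  91  87  94 104 110 110 101  89  88  96  95  78  65  65  69  71  75]
 [ 94  80  86 106 116 113 101  87  84  94 103  98  77  55  50  57  64  74]
 [ 74  70  89 113 121 111  94  86  93 105 109 100  80  53  36  38  47  63]
 [ 48  58  85 111 120 115 105 104 109 112 111 101  80  52  31  26  32  47]
 [ 33  50  77 103 115 117 117 117 116 112 105  94  74  49  31  26  31  47]
 [ 29  42  66  91 106 112 115 114 111 105  95  82  62  42  29  30  43  66]
 [ 28  35  55  81  98 102 103 103  99  93  81  66  48  35  32  45  67  90]]
```

View pics/s8.png

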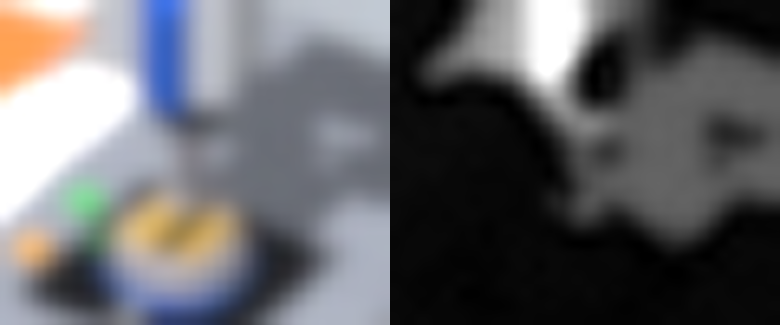

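Emit:
{"method": "arm_command", "body": {"increments": [{"dp":[0.08,0,0.2],"dr":[0,0,0],"gripper":0.8},{"dp":[0.08,0,0.4],"dr":[0,0,0],"gripper":0.8},{"dp":[0.08,0,0.6],"dr":[0,0,0],"gripper":0.8},{"dp":[0.08,0,0.75],"dr":[0,0,0],"gripper":0.8},{"dp":[0.08,0,0.75],"dr":[0,0,0],"gripper":0.8}]}}

```text
t: 7.8
tool_pos: [0.642, -0.1655, 0.3117]
orientation: [-3.141, -0.0, 1.535]
wrist_force: [1.3, 0.5, -1.1]
finger_gap: 0.124
```

```bash
python3 - <<'E'
from h import *
show()
E
```

```text
t 7.8 grasp [ 0.642  -0.1655  0.2333] rpy [-1.7997e+02 -1.0000e-02  8.7950e+01] F [ 1.26  0.54 -1.07] T [-0.005 -0.139 -0.001] gap 0.12366433342482895 q [ 0.55  0.52 -0.5   1.49  0.26  1.2  -0.02]
```

Emit:
{"method": "arm_command", "body": {"increments": [{"dp":[0.02,0,0.1],"dr":[0,0,0],"gripper":0.8},{"dp":[0.02,0,0.2],"dr":[0,0,0],"gripper":0.8},{"dp":[0.02,0,0.3],"dr":[0,0,0],"gripper":0.8},{"dp":[0.02,0,0.4],"dr":[0,0,0],"gripper":0.8},{"dp":[0.02,0,0.4],"dr":[0,0,0],"gripper":0.8}]}}

```text
t: 8.22
tool_pos: [0.6423, -0.1653, 0.3082]
orientation: [3.141, -0.0, 1.535]
wrist_force: [3.0, -0.7, 0.3]
finger_gap: 0.125
```

```bash
python3 - <<'E'
from h import *
show()
E
```

```text
t 8.22 grasp [ 0.6423 -0.1653  0.2298] rpy [179.96  -0.    87.95] F [ 3.05 -0.69  0.34] T [-0.155 -0.886 -0.052] gap 0.12514891361227637 q [ 0.55  0.53 -0.5   1.49  0.26  1.19 -0.02]
```

Emit:
{"method": "arm_command", "body": {"increments": [{"dp":[0,0.05,0],"dr":[0,0,0],"gripper":0.8},{"dp":[0,0.08,0],"dr":[0,0,0],"gripper":0.8},{"dp":[0,0.08,0],"dr":[0,0,0],"gripper":0.8}]}}

```text
t: 8.47
tool_pos: [0.6428, -0.1654, 0.308]
orientation: [-3.141, -0.0, 1.535]
wrist_force: [-0.2, -0.0, -0.1]
finger_gap: 0.12
```

```bash
python3 - <<'E'
from h import *
show()
E
```

```text
t 8.47 grasp [ 0.6428 -0.1654  0.2296] rpy [-1.7996e+02 -1.0000e-02  8.7940e+01] F [-0.22 -0.02 -0.06] T [-0.067 -0.163 -0.043] gap 0.11971754627690227 q [ 0.55  0.53 -0.5   1.49  0.26  1.19 -0.02]
```

Emit:
{"method": "arm_command", "body": {"increments": [{"dp":[0,0,0.1],"dr":[0,0,0],"gripper":0.8},{"dp":[0,0,0.2],"dr":[0,0,0],"gripper":0.8},{"dp":[0,0,0.3],"dr":[0,0,0],"gripper":0.8},{"dp":[0,0,0.3],"dr":[0,0,0],"gripper":0.8}]}}

```text
t: 8.8
tool_pos: [0.6429, -0.1653, 0.3049]
orientation: [-3.142, -0.0, 1.535]
wrist_force: [2.5, 0.7, -1.6]
finger_gap: 0.125
```

```bash
python3 - <<'E'
from h import *
show()
E
```

```text
t 8.8 grasp [ 0.6429 -0.1653  0.2265] rpy [-1.800e+02 -1.000e-02  8.795e+01] F [ 2.52  0.73 -1.65] T [-0.165 -0.632  0.008] gap 0.1248949907092247 q [ 0.55  0.53 -0.5   1.49  0.26  1.19 -0.03]
```

Emit:
{"method": "arm_command", "body": {"increments": [{"dp":[0,0.06,0],"dr":[0,0,0],"gripper":0.8},{"dp":[0,0.08,0.1],"dr":[0,0,0],"gripper":0.8},{"dp":[0,0.08,0.2],"dr":[0,0,0],"gripper":0.8},{"dp":[0,0.08,0.2],"dr":[0,0,0],"gripper":0.8}]}}

```text
t: 9.13
tool_pos: [0.6436, -0.1654, 0.3029]
orientation: [-3.141, -0.0, 1.535]
wrist_force: [0.6, -0.4, 0.5]
finger_gap: 0.125
```

```bash
python3 - <<'E'
from h import *
show()
E
```

```text
t 9.13 grasp [ 0.6436 -0.1654  0.2245] rpy [-1.7998e+02 -1.0000e-02  8.7950e+01] F [ 0.59 -0.45  0.5 ] T [-0.029 -0.105 -0.056] gap 0.12495287874065013 q [ 0.55  0.53 -0.5   1.49  0.27  1.18 -0.03]
```

Emit:
{"method": "arm_command", "body": {"increments": [{"dp":[0,0,0.1],"dr":[0,0,0],"gripper":0.8},{"dp":[0,0,0.15],"dr":[0,0,0],"gripper":0.8},{"dp":[0,0,0.15],"dr":[0,0,0],"gripper":0.8}]}}

```text
t: 9.38
tool_pos: [0.6437, -0.1657, 0.3017]
orientation: [3.141, 0.0, 1.535]
wrist_force: [1.2, -2.7, -0.3]
finger_gap: 0.127
```

```bash
python3 - <<'E'
from h import *
show()
E
```

```text
t 9.38 grasp [ 0.6437 -0.1657  0.2233] rpy [1.7998e+02 2.0000e-02 8.7930e+01] F [ 1.22 -2.69 -0.31] T [-0.663 -0.173  0.021] gap 0.12722032096369904 q [ 0.55  0.54 -0.5   1.49  0.27  1.18 -0.03]
```

Emit:
{"method": "arm_command", "body": {"increments": [{"dp":[0,0,0.1],"dr":[0,0,0],"gripper":0.8},{"dp":[0,0,0.15],"dr":[0,0,0],"gripper":0.8},{"dp":[0,0,0.15],"dr":[0,0,0],"gripper":0.8}]}}

```text
t: 9.63
tool_pos: [0.6437, -0.166, 0.3003]
orientation: [3.141, 0.001, 1.534]
wrist_force: [1.4, -3.9, 3.6]
finger_gap: 0.126
```

```bash
python3 - <<'E'
from h import *
show()
E
```

```text
t 9.63 grasp [ 0.6437 -0.166   0.2219] rpy [1.7997e+02 4.0000e-02 8.7910e+01] F [ 1.43 -3.91  3.61] T [-1.077 -0.21   0.035] gap 0.12642195159546885 q [ 0.55  0.54 -0.5   1.49  0.27  1.18 -0.03]
```

Emit:
{"method": "arm_command", "body": {"increments": [{"dp":[-0.1,0,0.05],"dr":[0,0,0],"gripper":0.8},{"dp":[-0.2,0,0.05],"dr":[0,0,0],"gripper":0.8},{"dp":[-0.1,0,0.05],"dr":[0,0,0],"gripper":0.8},{"dp":[0.1,0,0.05],"dr":[0,0,0],"gripper":0.8},{"dp":[0.2,0,0.05],"dr":[0,0,0],"gripper":0.8},{"dp":[0.1,0,0.08],"dr":[0,0,0],"gripper":0.8},{"dp":[-0.1,0,0.08],"dr":[0,0,0],"gripper":0.8},{"dp":[-0.2,0,0.08],"dr":[0,0,0],"gripper":0.8},{"dp":[0,0,0.08],"dr":[0,0,0],"gripper":0.8},{"dp":[0,0,0.08],"dr":[0,0,0],"gripper":0.8}]}}

```text
t: 10.47
tool_pos: [0.6436, -0.1649, 0.2991]
orientation: [-3.141, -0.0, 1.535]
wrist_force: [0.4, 0.0, 0.3]
finger_gap: 0.12
```

```bash
python3 - <<'E'
from h import *
show()
E
```

```text
t 10.47 grasp [ 0.6436 -0.1649  0.2207] rpy [-1.7997e+02 -3.0000e-02  8.7970e+01] F [0.43 0.05 0.32] T [-0.03  -0.151 -0.03 ] gap 0.11953034650537284 q [ 0.55  0.54 -0.5   1.5   0.27  1.18 -0.03]
```

Emit:
{"method": "arm_command", "body": {"increments": [{"dp":[0,0,0.1],"dr":[0,0,0],"gripper":0.8},{"dp":[0,0,0.2],"dr":[0,0,0],"gripper":0.8},{"dp":[0,0,0.2],"dr":[0,0,0],"gripper":0.8}]}}

```text
t: 10.72
tool_pos: [0.6436, -0.1654, 0.297]
orientation: [-3.141, -0.0, 1.535]
wrist_force: [0.4, -0.2, -0.1]
finger_gap: 0.125
```

```bash
python3 - <<'E'
from h import *
show()
E
```

```text
t 10.72 grasp [ 0.6436 -0.1654  0.2186] rpy [-1.7998e+02 -1.0000e-02  8.7950e+01] F [ 0.37 -0.19 -0.09] T [ 0.021 -0.126  0.006] gap 0.1252438953198686 q [ 0.55  0.54 -0.5   1.5   0.27  1.17 -0.03]
```

Emit:
{"method": "arm_command", "body": {"increments": [{"dp":[0,0,0.1],"dr":[0,0,0],"gripper":0.8},{"dp":[0,0,0.2],"dr":[0,0,0],"gripper":0.8},{"dp":[0,0,0.2],"dr":[0,0,0],"gripper":0.8}]}}

```text
t: 10.97
tool_pos: [0.6439, -0.1654, 0.2959]
orientation: [3.141, 0.0, 1.535]
wrist_force: [-1.9, 0.0, 7.6]
finger_gap: 0.126
```

```bash
python3 - <<'E'
from h import *
show()
E
```

```text
t 10.97 grasp [ 0.6439 -0.1654  0.2175] rpy [1.7996e+02 1.0000e-02 8.7950e+01] F [-1.94  0.01  7.62] T [0.087 0.521 0.   ] gap 0.125862283696565 q [ 0.55  0.54 -0.5   1.5   0.27  1.17 -0.03]
```

Emit:
{"method": "arm_command", "body": {"increments": [{"dp":[0.1,0,0],"dr":[0,0,0],"gripper":0.8},{"dp":[0.2,0,0],"dr":[0,0,0],"gripper":0.8},{"dp":[0.1,0,0],"dr":[0,0,0],"gripper":0.8},{"dp":[-0.1,0,0],"dr":[0,0,0],"gripper":0.8},{"dp":[-0.2,0,0],"dr":[0,0,0],"gripper":0.8},{"dp":[-0.1,0,0],"dr":[0,0,0],"gripper":0.8},{"dp":[0.1,0,0.02],"dr":[0,0,0],"gripper":0.8},{"dp":[0.2,0,0.02],"dr":[0,0,0],"gripper":0.8},{"dp":[0,0,0.02],"dr":[0,0,0],"gripper":0.8},{"dp":[0,0,0.02],"dr":[0,0,0],"gripper":0.8}]}}

```text
t: 11.8
tool_pos: [0.6439, -0.1654, 0.2959]
orientation: [3.141, 0.0, 1.535]
wrist_force: [-1.7, 0.3, 7.8]
finger_gap: 0.123
```

```bash
python3 - <<'E'
from h import *
show()
E
```

```text
t 11.8 grasp [ 0.6439 -0.1654  0.2175] rpy [1.7994e+02 1.0000e-02 8.7940e+01] F [-1.74  0.29  7.83] T [-0.055  0.479  0.022] gap 0.12261295466188564 q [ 0.55  0.54 -0.49  1.5   0.27  1.17 -0.03]
```

Emit:
{"method": "arm_command", "body": {"increments": [{"dp":[0.1,-0.04,0],"dr":[0,0,0],"gripper":0.8},{"dp":[0.2,-0.04,0],"dr":[0,0,0],"gripper":0.8},{"dp":[0.25,-0.04,0],"dr":[0,0,0],"gripper":0.8},{"dp":[0.25,-0.04,0],"dr":[0,0,0],"gripper":0.8}]}}

```text
t: 12.13
tool_pos: [0.6436, -0.1642, 0.2959]
orientation: [3.14, 0.002, 1.534]
wrist_force: [-0.0, -5.3, 6.5]
finger_gap: 0.127
```

```bash
python3 - <<'E'
from h import *
show()
E
```

```text
t 12.13 grasp [ 0.6436 -0.1642  0.2175] rpy [1.7991e+02 1.2000e-01 8.7880e+01] F [-0.01 -5.26  6.51] T [-1.749 -0.095 -0.035] gap 0.12661177385459205 q [ 0.55  0.54 -0.49  1.5   0.27  1.17 -0.03]
```

Emit:
{"method": "arm_command", "body": {"increments": [{"dp":[-0.2,0,0],"dr":[0,0,0],"gripper":0.8},{"dp":[-0.35,0,0],"dr":[0,0,0],"gripper":0.8},{"dp":[-0.5,0,0],"dr":[0,0,0],"gripper":0.8},{"dp":[-0.5,0,0],"dr":[0,0,0],"gripper":0.8}]}}

```text
t: 12.47
tool_pos: [0.6436, -0.167, 0.296]
orientation: [3.14, -0.001, 1.536]
wrist_force: [-1.8, 3.9, 9.2]
finger_gap: 0.123
```

```bash
python3 - <<'E'
from h import *
show()
E
```

```text
t 12.47 grasp [ 0.6436 -0.167   0.2176] rpy [ 1.7993e+02 -7.0000e-02  8.7980e+01] F [-1.84  3.88  9.18] T [1.054 0.259 0.016] gap 0.12315475972841732 q [ 0.55  0.54 -0.5   1.5   0.27  1.17 -0.03]
```

Emit:
{"method": "arm_command", "body": {"increments": [{"dp":[0.15,0,0.03],"dr":[0,0,0],"gripper":0.8},{"dp":[0.3,0,0.06],"dr":[0,0,0],"gripper":0.8},{"dp":[0.45,0,0.08],"dr":[0,0,0],"gripper":0.8},{"dp":[0.5,0,0.08],"dr":[0,0,0],"gripper":0.8},{"dp":[0.35,0,0.08],"dr":[0,0,0],"gripper":0.8},{"dp":[0.15,0,0.08],"dr":[0,0,0],"gripper":0.8},{"dp":[0,0,0.08],"dr":[0,0,0],"gripper":0.8},{"dp":[0.15,0,0.08],"dr":[0,0,0],"gripper":0.8},{"dp":[0.35,0,0.08],"dr":[0,0,0],"gripper":0.8},{"dp":[0.5,0,0.08],"dr":[0,0,0],"gripper":0.8},{"dp":[0.35,0,0.08],"dr":[0,0,0],"gripper":0.8},{"dp":[0.25,0,0.08],"dr":[0,0,0],"gripper":0.8},{"dp":[0.25,0,0.08],"dr":[0,0,0],"gripper":0.8}]}}

```text
t: 13.55
tool_pos: [0.6437, -0.1653, 0.2955]
orientation: [3.14, 0.0, 1.535]
wrist_force: [-1.6, 1.2, 11.5]
finger_gap: 0.122
```

```bash
python3 - <<'E'
from h import *
show()
E
```

```text
t 13.55 grasp [ 0.6437 -0.1653  0.2171] rpy [179.9    0.    87.94] F [-1.57  1.2  11.52] T [ 0.219  0.397 -0.004] gap 0.12241050452378412 q [ 0.55  0.54 -0.5   1.5   0.27  1.17 -0.03]
```

Emit:
{"method": "arm_command", "body": {"increments": [{"dp":[0,-0.03,-0.08],"dr":[0,0.4,0],"gripper":0.8},{"dp":[0,-0.03,-0.08],"dr":[0,0.8,0],"gripper":0.8},{"dp":[0,-0.03,-0.08],"dr":[0,1.2,0],"gripper":0.8},{"dp":[0,-0.03,-0.06],"dr":[0,1.2,0],"gripper":0.8},{"dp":[0,-0.03,-0.06],"dr":[0,1.2,0],"gripper":0.8}], "squeeze": 58}}

```text
t: 13.97
tool_pos: [0.6432, -0.1659, 0.2951]
orientation: [3.141, -0.02, 1.534]
wrist_force: [2.6, -4.0, 4.3]
finger_gap: 0.124
```

```bash
python3 - <<'E'
from h import *
show()
E
```

```text
t 13.97 grasp [ 0.6432 -0.1659  0.2167] rpy [179.95  -1.17  87.91] F [ 2.57 -4.    4.31] T [-1.188 -0.701 -0.04 ] gap 0.12401730840275928 q [ 0.56  0.54 -0.5   1.5   0.25  1.17 -0.02]
```

Emit:
{"method": "arm_command", "body": {"increments": [{"dp":[0,0.03,0.03],"dr":[0,-0.8,0],"gripper":0.8},{"dp":[0,0.03,0.03],"dr":[0,-1.6,0],"gripper":0.8},{"dp":[0,0.03,0.03],"dr":[0,-2.4,0],"gripper":0.8},{"dp":[0,0.03,0.03],"dr":[0,-1.6,0],"gripper":0.8},{"dp":[0,0.03,0.05],"dr":[0,-0.8,0],"gripper":0.8},{"dp":[0,0.03,0.05],"dr":[0,0,0],"gripper":0.8},{"dp":[0,0.03,0.05],"dr":[0,0.2,0],"gripper":0.8},{"dp":[0,0.03,0.05],"dr":[0,-0.6,0],"gripper":0.8},{"dp":[0,0.03,0.05],"dr":[0,-1.2,0],"gripper":0.8},{"dp":[0,0.03,0.05],"dr":[0,-1.2,0],"gripper":0.8}]}}

```text
t: 14.8
tool_pos: [0.6433, -0.1648, 0.2943]
orientation: [-3.141, 0.001, 1.536]
wrist_force: [3.8, -0.9, -2.3]
finger_gap: 0.125
```

```bash
python3 - <<'E'
from h import *
show()
E
```

```text
t 14.8 grasp [ 0.6433 -0.1648  0.2159] rpy [-1.7998e+02  4.0000e-02  8.8000e+01] F [ 3.83 -0.9  -2.29] T [-0.263 -1.102  0.008] gap 0.12487938460612348 q [ 0.55  0.54 -0.49  1.5   0.27  1.17 -0.03]
```

Emit:
{"method": "arm_command", "body": {"increments": [{"dp":[0,0.05,0.1],"dr":[0,0,0],"gripper":0.8},{"dp":[-0.03,0.05,0.2],"dr":[0,0,0],"gripper":0.8},{"dp":[-0.03,0.05,0.3],"dr":[0,0,0],"gripper":0.8},{"dp":[-0.03,0.05,0.3],"dr":[0,0,0],"gripper":0.8}]}}

```text
t: 15.13
tool_pos: [0.6438, -0.165, 0.2913]
orientation: [-3.141, -0.001, 1.536]
wrist_force: [0.6, 3.4, -0.4]
finger_gap: 0.127
```

```bash
python3 - <<'E'
from h import *
show()
E
```

```text
t 15.13 grasp [ 0.6438 -0.165   0.2129] rpy [-1.7998e+02 -5.0000e-02  8.7980e+01] F [ 0.63  3.42 -0.36] T [ 1.07  -0.517 -0.013] gap 0.12653005952306595 q [ 0.55  0.54 -0.49  1.5   0.27  1.16 -0.03]
```

Emit:
{"method": "arm_command", "body": {"increments": [{"dp":[0.06,0.02,0.1],"dr":[0,0,0],"gripper":0.8},{"dp":[0.06,0.02,0.2],"dr":[0,0,0],"gripper":0.8},{"dp":[0.06,0.02,0.3],"dr":[0,0,0],"gripper":0.8},{"dp":[0.06,0.02,0.3],"dr":[0,0,0],"gripper":0.8}]}}

```text
t: 15.47
tool_pos: [0.6439, -0.1648, 0.2881]
orientation: [-3.141, -0.0, 1.535]
wrist_force: [-0.4, 3.7, -0.2]
finger_gap: 0.121
```

```bash
python3 - <<'E'
from h import *
show()
E
```

```text
t 15.47 grasp [ 0.6439 -0.1648  0.2097] rpy [-1.7997e+02 -2.0000e-02  8.7960e+01] F [-0.4   3.69 -0.23] T [ 1.108 -0.305  0.007] gap 0.12088538338736318 q [ 0.55  0.55 -0.49  1.51  0.27  1.16 -0.03]
```

Emit:
{"method": "arm_command", "body": {"increments": [{"dp":[0.05,0,0.1],"dr":[0,0,0],"gripper":0.8},{"dp":[0.05,0,0.2],"dr":[0,0,0],"gripper":0.8},{"dp":[0.05,0,0.2],"dr":[0,0,0],"gripper":0.8}]}}

```text
t: 15.72
tool_pos: [0.644, -0.1647, 0.2871]
orientation: [3.141, 0.0, 1.535]
wrist_force: [-4.5, 3.9, 10.7]
finger_gap: 0.122
```

```bash
python3 - <<'E'
from h import *
show()
E
```

```text
t 15.72 grasp [ 0.644  -0.1647  0.2087] rpy [1.7998e+02 2.0000e-02 8.7940e+01] F [-4.55  3.93 10.65] T [0.922 0.818 0.062] gap 0.1219106457140321 q [ 0.54  0.55 -0.49  1.51  0.27  1.15 -0.03]
```

```bash
python3 - <<'E'
from h import *
s=np.mean([eyes.snapshot('side').astype(float) for i in range(2)],0).astype(np.uint8)
cv2.imwrite('pics/s9.png',crop(s,275,330,145,190,13))
show()
E
```

```text
t 15.82 grasp [ 0.644  -0.1647  0.2087] rpy [1.7998e+02 2.0000e-02 8.7940e+01] F [-2.71  3.6   9.66] T [0.955 0.798 0.008] gap 0.1279108321256114 q [ 0.54  0.55 -0.49  1.51  0.27  1.15 -0.03]
```

View pics/s9.png

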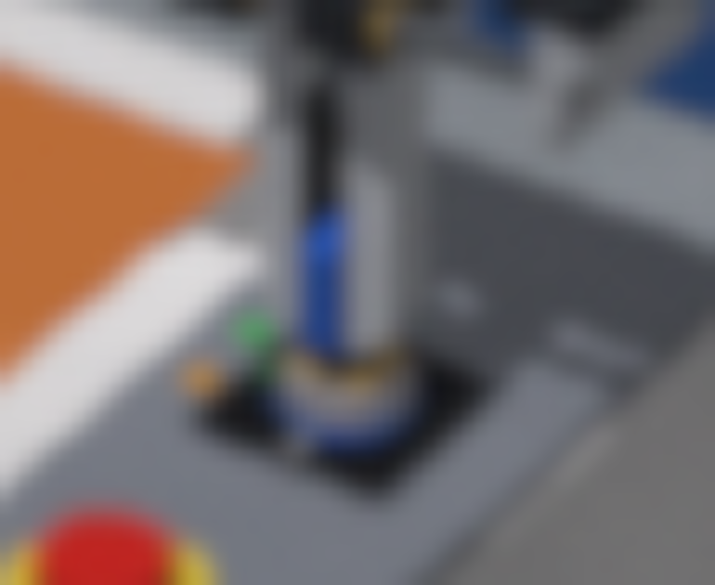

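Emit:
{"method": "arm_command", "body": {"increments": [{"dp":[0.05,-0.03,0.05],"dr":[0,0,0],"gripper":0.8},{"dp":[-0.05,-0.03,0.08],"dr":[0,0,0],"gripper":0.8},{"dp":[0.05,-0.03,0.08],"dr":[0,0,0],"gripper":0.8},{"dp":[0.05,-0.03,0.08],"dr":[0,0,0],"gripper":0.8}]}}

```text
t: 16.15
tool_pos: [0.6439, -0.1645, 0.287]
orientation: [3.14, 0.001, 1.534]
wrist_force: [-5.1, 1.4, 16.3]
finger_gap: 0.122
```

```bash
python3 - <<'E'
from h import *
show()
E
```

```text
t 16.15 grasp [ 0.6439 -0.1645  0.2086] rpy [1.7992e+02 7.0000e-02 8.7920e+01] F [-5.09  1.44 16.28] T [ 0.567  1.087 -0.035] gap 0.12201161912617876 q [ 0.54  0.55 -0.49  1.51  0.27  1.15 -0.03]
```

The key is solid at grasp z 0.2086 m with 16 N of push and no further descent, and the picture shows the collar on the face at about (330,350). It is home, so I'll start the turn.

Emit:
{"method": "arm_command", "body": {"increments": [{"dp":[0,-0.03,-0.06],"dr":[0,0,5],"gripper":0.8},{"dp":[0,-0.03,-0.06],"dr":[0,0,10],"gripper":0.8},{"dp":[0,-0.03,-0.06],"dr":[0,0,15],"gripper":0.8},{"dp":[0,-0.03,-0.06],"dr":[0,0,20],"gripper":0.8},{"dp":[0,-0.03,-0.06],"dr":[0,0,25],"gripper":0.8},{"dp":[0,-0.03,-0.06],"dr":[0,0,30],"gripper":0.8},{"dp":[0,-0.03,-0.06],"dr":[0,0,30],"gripper":0.8}]}}

```text
t: 16.73
tool_pos: [0.6442, -0.1647, 0.2872]
orientation: [3.139, -0.0, 1.005]
wrist_force: [4.6, 0.3, 5.6]
finger_gap: 0.124
```

```bash
python3 - <<'E'
from h import *
show()
E
```

```text
t 16.73 grasp [ 0.6442 -0.1647  0.2088] rpy [ 1.7982e+02 -2.0000e-02  5.7570e+01] F [4.64 0.29 5.62] T [-0.008 -1.212  0.089] gap 0.12416615396450625 q [ 0.47  0.53 -0.38  1.51  0.21  1.14 -0.52]
```

Emit:
{"method": "arm_command", "body": {"increments": [{"dp":[0.02,0.03,0],"dr":[0,0,5],"gripper":0.8},{"dp":[0.02,0.03,0],"dr":[0,0,10],"gripper":0.8},{"dp":[0.02,0.03,0],"dr":[0,0,15],"gripper":0.8},{"dp":[0.02,0.03,0],"dr":[0,0,20],"gripper":0.8},{"dp":[0.02,0.03,0],"dr":[0,0,25],"gripper":0.8},{"dp":[0.02,0.03,0],"dr":[0,0,30],"gripper":0.8},{"dp":[0.02,0.03,0],"dr":[0,0,35],"gripper":0.8},{"dp":[0.02,0.03,0],"dr":[0,0,40],"gripper":0.8},{"dp":[0.02,0.03,0],"dr":[0,0,45],"gripper":0.8},{"dp":[0.02,0.03,0],"dr":[0,0,45],"gripper":0.8}]}}

```text
t: 17.57
tool_pos: [0.6447, -0.1653, 0.2872]
orientation: [3.139, -0.003, 0.219]
wrist_force: [6.8, -2.3, 4.3]
finger_gap: 0.125
```

```bash
python3 - <<'E'
from h import *
show()
E
```

```text
t 17.57 grasp [ 0.6447 -0.1653  0.2088] rpy [ 1.7983e+02 -1.6000e-01  1.2550e+01] F [ 6.83 -2.31  4.34] T [-0.813 -1.711  0.022] gap 0.1252878127794652 q [ 0.36  0.51 -0.22  1.52  0.12  1.12 -1.24]
```

Emit:
{"method": "arm_command", "body": {"increments": [{"dp":[0.05,0.03,0],"dr":[0,0,5],"gripper":0.8},{"dp":[0.05,0.03,0],"dr":[0,0,10],"gripper":0.8},{"dp":[0.05,0.03,0],"dr":[0,0,15],"gripper":0.8},{"dp":[0.05,0.03,0],"dr":[0,0,19],"gripper":0.8},{"dp":[0.05,0.03,0],"dr":[0,0,23],"gripper":0.8},{"dp":[0.05,0.03,0],"dr":[0,0,26],"gripper":0.8},{"dp":[0.05,0.03,0],"dr":[0,0,26],"gripper":0.8},{"dp":[0.05,0.03,0],"dr":[0,0,26],"gripper":0.8}]}}

```text
t: 18.23
tool_pos: [0.6449, -0.1659, 0.2872]
orientation: [3.14, -0.003, -0.229]
wrist_force: [4.2, -4.1, 5.1]
finger_gap: 0.124
```

```bash
python3 - <<'E'
from h import *
show()
s=np.mean([eyes.snapshot('side').astype(float) for i in range(2)],0).astype(np.uint8)
cv2.imwrite('pics/s10.png',crop(s,275,330,145,190,13))
E
```

```text
t 18.23 grasp [ 0.6449 -0.1659  0.2088] rpy [179.88  -0.18 -13.13] F [ 4.2  -4.09  5.14] T [-1.104 -0.95   0.251] gap 0.12380202057956732 q [ 0.29  0.51 -0.12  1.52  0.07  1.12 -1.65]
```

View pics/s10.png

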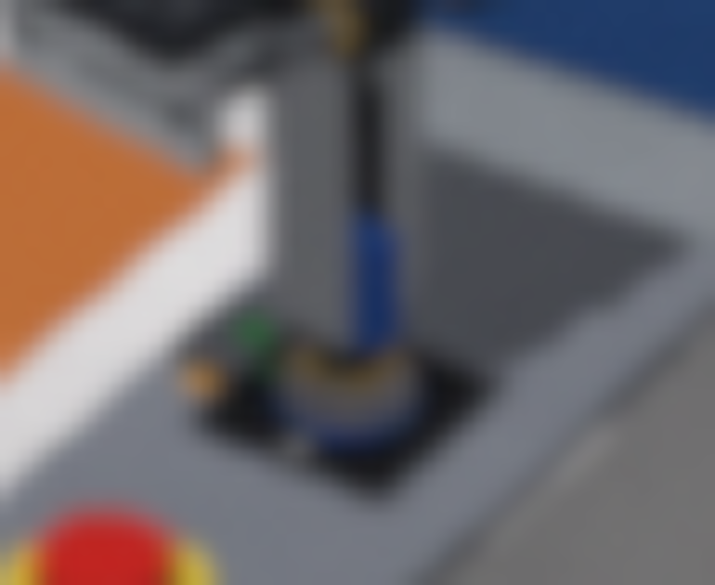

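Emit:
{"method": "arm_command", "body": {"increments": [{"dp":[0.03,0.03,0],"dr":[0,0,1.5],"gripper":0.8},{"dp":[0.03,0.03,0],"dr":[0,0,3],"gripper":0.8},{"dp":[0.03,0.03,0],"dr":[0,0,3],"gripper":0.8},{"dp":[0.03,0.03,0],"dr":[0,0,3],"gripper":0.8}]}}

```text
t: 18.67
tool_pos: [0.645, -0.166, 0.2872]
orientation: [3.14, -0.003, -0.281]
wrist_force: [2.2, -3.1, 6.6]
finger_gap: 0.125
```

```bash
python3 - <<'E'
from h import *
show()
E
```

```text
t 18.67 grasp [ 0.645  -0.166   0.2088] rpy [ 1.7991e+02 -1.5000e-01 -1.6110e+01] F [ 2.22 -3.11  6.56] T [-0.808 -0.614  0.417] gap 0.12519201620635162 q [ 0.29  0.51 -0.11  1.52  0.06  1.12 -1.69]
```

The moment rises 0.25 → 0.42 N m over the last 3°. That is far above the 0.06 N m spring, so the key is on its stop. I'll hold briefly to check it stays put, then hand in.

Emit:
{"method": "arm_command", "body": {"increments": [{"dp":[0,0,0],"dr":[0,0,0],"gripper":0.8},{"dp":[0,0,0],"dr":[0,0,0],"gripper":0.8},{"dp":[0,0,0],"dr":[0,0,0],"gripper":0.8},{"dp":[0,0,0],"dr":[0,0,0],"gripper":0.8},{"dp":[0,0,0],"dr":[0,0,0],"gripper":0.8},{"dp":[0,0,0],"dr":[0,0,0],"gripper":0.8}]}}

```text
t: 19.17
tool_pos: [0.645, -0.166, 0.2872]
orientation: [3.14, -0.003, -0.281]
wrist_force: [2.5, -3.6, 6.7]
finger_gap: 0.121
```

```bash
python3 - <<'E'
from h import *
show()
s=eyes.snapshot('side');cv2.imwrite('pics/s11.png',s)
show()
E
```

```text
t 19.17 grasp [ 0.645  -0.166   0.2088] rpy [ 1.7991e+02 -1.6000e-01 -1.6090e+01] F [ 2.48 -3.58  6.71] T [-0.75  -0.656  0.412] gap 0.12141565717039762 q [ 0.29  0.51 -0.11  1.52  0.06  1.12 -1.69]
t 19.22 grasp [ 0.645  -0.166   0.2088] rpy [ 1.7991e+02 -1.5000e-01 -1.6090e+01] F [ 1.53 -2.54  6.82] T [-0.814 -0.579  0.462] gap 0.12032943843347273 q [ 0.29  0.51 -0.11  1.52  0.06  1.12 -1.69]
```

View pics/s11.png

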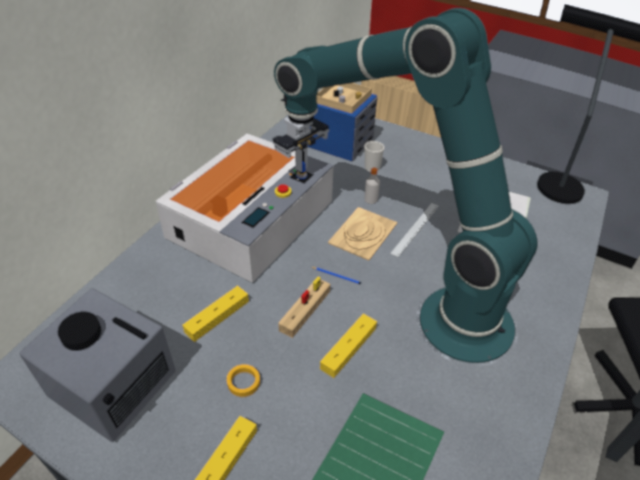

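The hold is steady. The red and yellow keys at (305,297) and (317,284), the e-stop at (284,190) and everything on the desk are where they started.

```bash
python3 -c "
from rig import arm
print(arm.close_job())"
```

```text
the job is handed in; nothing more can be done
None
```

I handed the job in at about 19 s with the blue key pushed home, turned clockwise to the stop and still gripped at the 58 N grip setting. The hand-in reports no verdict, and I couldn't read the switch angle directly.

- **Insertion:** I pulled the key from the plywood stand, guided it into the slot by contact force and rocked it past both pins. The lower pin did not give to sideways rocking, so I added a small tilt. The highest push I read was about 12 N at the pins and 16 N when pressing it home.
- **Home:** the key stopped solidly at a grasp height of 0.2086 m, in line with the estimated 0.208–0.2095 m, and the side picture showed the collar on the face.
- **Turn:** I turned the gripper about 104°. The moment rose from 0.25 to about 0.42 N m over the last 3°, far above the 0.06 N m spring, so I take it to be on the stop. It held steady for the half second I watched, with the gap still at the key's thickness and about 7 N upward force on the tool.
- **Other things:** in the last side picture the other two keys, the emergency stop and the desk items looked unmoved.

One check disagreed: the camera put the keyhole about 1.5 mm short in x of where the contact forces centred the key, and I followed the forces.

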